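# Shut and lock the service cover of a control unit

## Task

Using only the fingertips, push the control unit's sliding cover fully shut by the raised bar along its trailing edge, then set the fingertips in the slot of the round lock on the cover and turn it a quarter turn clockwise, seen from above, up to its stop so that the cover is locked. Do not pick anything up, leave the loose parts on and around the unit where they are, and finish with the hand clear.

Things in the scene. Friction and masses are not known exactly. Their poses are not given: they have to be found in the camera images.
- unit: Grey metal control unit fixed to the bench: housing 200 mm (its x) x 310 mm (its y), flat top 85 mm above the bench. Origin: centre of its underside, at bench level. Its +y is the direction in which the cover slides OPEN. Two steel rails beside the cover and a stop at its shut end (unit y = -136 mm) rise 11 mm above the top. Highest part 111 mm; loose things on its +x shoulder reach 119 mm.
- cover (a joint): Slide of the flat aluminium service cover, 126 mm (unit x) x 200 mm (unit y), upper face 92 mm above the bench. 0 = fully shut against its stop, positive = metres open along the unit's +y, at most 0.085; starts 0.045 to 0.08 open. Sliding takes about 7 N; it stays where it is left.
- cover_bar (a point): Centre of the outer (unit +y) upright face of the solid push bar on the cover's trailing edge, 101 mm above the bench. Bar: 126 mm long (unit x), 24 mm wide, top 110 mm above the bench. Push this face towards the unit's -y to shut the cover. Unit's axes; moves with the cover; when shut it lies at (-20, 70, 101) mm in the unit's frame.
- cap_slot (a point): On the axis of the round lock, level with its top, 111 mm above the bench. Black plastic cap 97 mm across inside a fixed collar (112 mm outside, 3 mm lower). A straight slot 36 mm wide, 14 mm deep (grey floor), crosses the whole cap through the axis. The point turns with the cap: z up, y along the slot. It travels with the cover; when shut it lies at (-20, -10) mm in the unit's frame.
- cap (a joint): Turn of the lock in rad, growing CLOCKWISE seen from above: 0 = unlocked (slot along unit y), 1.571 = locked at its hard stop (slot along unit x). Starts 0 to 0.25. Takes about 0.1 N m; stays where it is left. It swings a tongue behind a hidden keeper: with the cover open the cap is blocked part-way, and once locked the cover cannot slide.
- relay: loose black relay block 28 x 34 x 32 mm, standing on the housing's shoulder beside the cover; origin at the centre of its underside. Bystander: leave it alone.
- socket: loose steel wrench socket, 26 mm across, 32 mm high, standing on the housing's shoulder beside the cover; origin at the centre of its underside. Bystander: leave it alone.
- bearing: loose steel bearing ring, 52 mm across, 16 mm high, lying on the bench off the housing's -y end; origin at the centre of its underside. Bystander: leave it alone.
- motor: loose small electric motor 80 x 44 x 52 mm, on the bench behind the housing (+x); origin at the centre of its underside. Bystander: leave it alone.
- driver: loose screwdriver, 200 mm long, on the bench at the left; lying along its x axis. Bystander: leave it alone.
- jar: loose clear jar with steel lid, 56 mm across, 70 mm high, on the bench at one side; origin at the centre of its underside. Bystander: leave it alone.
- bracket: loose aluminium angle bracket 60 x 40 x 46 mm, on the bench at one side; origin at the centre of its underside. Bystander: leave it alone.

How it is judged:
By the outcome, as a careful person would: the job done as asked, in the order asked, and still so for the second after the job is handed in, with the robot touching nothing.
It also fails if it takes over 48 s, if anything falls off the work surface, if the arm or the gripper's body presses on something with over 40 N, if the wrist force passes 120 N, or if a joint passes its speed limit or range.

## Robot

A 6-joint arm with a two-finger parallel gripper is mounted at the origin on the work surface. World frame = base frame: x ahead of the robot, y to its left, z up, the work surface at z = 0. Lengths are in mm, angles in rad, forces in N, time in s.
With the tool pointing down it reaches from about 300 to 775 mm from the base axis. Payload 14.6 kg.
Tool frame: the origin (TCP) lies on the centre line of the jaws, within the pads' length; the fingertips stand 19 mm ahead of it and the grasp point (between the pads) is the TCP (bot.tip_reach is the distance from the TCP to the fingertips, in mm); y points along the fingers, x is the direction in which the jaws open and shut, and the axes are right-handed (so a half turn about y gives the same grasp; the last joint's range is limited). The gripper opens to 85 mm and grips with 20 to 120 N. Pads are 22 mm wide; open, the fingers measure 114 mm over their backs; the gripper's body (76 mm by 85 mm) begins 54 mm behind the grasp point. The pads swing forward as they close: fully open they stand 13 mm farther back than shut.
Start: joints at [-0.067, 0.3, 1.521, -0, 1.321, -0.067], TCP at [549.991, -0.002, 250.281] pointing down, gripper open.
Joint ranges: [-3.03, 3.03], [-0.79, 2.21], [0.23, 2.52], [-1.04, 4.18], [0, 3.07], [-2.55, 2.55]. Speed limits (rad/s): [2.22, 2.22, 2.57, 3.14, 3.14, 3.14].

## Interface

Orientations are given as a unit quaternion [w, x, y, z].
In Python, from rig import bot gives the robot as it stands. Calls block until the motion is done:
- bot.move_to(position, orientation): joint-space move of the TCP to a pose.
- bot.servo_line(position, attitude=None, speed=150, until_force=None): straight line of the TCP; attitude=None keeps the orientation; speed is the mean speed in mm/s. With until_force (N) it stops when the force on the tool has changed by that much, and returns True; else False.
- bot.move_joints(angles): joint-space move.
- bot.move_gripper(opening, grip_force=None): finger opening in mm; grip_force is the grip in N (None keeps the last); returns when the fingers have stopped.
- bot.dwell(seconds).
- bot.ik(position, orientation): joint angles nearest the present ones, or None.
- bot.read_state(): the state.
- bot.read_camera(name): name is "scene" or "side" or "wrist"; returns a dict with "image" (400x640x3 uint8, blue, green, red), "depth" (400x640 float32, mm along the optical axis (not along the pixel's ray), 0 where there is no reading), "fovy" (degrees; the focal length in pixels is half the picture's height over the tangent of half this angle, whatever the lens; pixels are square), "cx", "cy" (the principal point, pixels), "eye" and "attitude" of the camera in the world; the wrist camera has in their place "mount" (4x4, takes a point from camera to tool coordinates, whose origin is the TCP and whose axes are the tool frame's). Camera axes: x right, y down, z forward; pixel columns grow to the right and rows downward; lengths in mm; the calibration is good to about 2 mm. A picture is of the moment at which its call begins: read the wrist's pose just before it.
A pose or a line that the arm cannot do raises bot.MotionError and nothing moves.
- bot.finish_job(): hands the job in, once; it reports no verdict.
The state is a dict: "clock": time; "joint_positions": joint angles; "qvel": joint speeds; "effort": joint torques, N m; "ee_pos": TCP position; "tool_rot": TCP orientation; "ft_force": force on the tool from outside, world axes, zero at the start; "moment": the same for the moment, N m; "grip_width": finger opening in mm.
Only numpy, scipy, OpenCV 4.12 (cv2) and the standard library are available. Lean on these libraries where they do the work, as an engineer would, in place of code of your own. Each camera call takes 0.05 s, during which the arm holds its last target. There are 200 camera calls.

## Working session

There is one attempt and no reset: what is moved stays moved. The work goes in short steps, each a Python script; the robot and the scene stay as the last script left them, time stands still between calls to the robot, and variables do not carry over. Pictures are saved under pics/ and viewed, about 8 in all and at most 12, crops included, and the job is handed in when it is done.

```bash
ls; mkdir -p pics; cat > h.py <<'E'
import numpy as np, cv2
from scipy.spatial.transform import Rotation as R
from rig import bot
def q2R(q): return R.from_quat([q[1],q[2],q[3],q[0]]).as_matrix()
def cam(name):
    s=bot.read_state(); c=bot.read_camera(name)
    f=200/np.tan(np.radians(c["fovy"])/2)
    if name=="wrist":
        T=np.eye(4); T[:3,:3]=q2R(s["tool_rot"]); T[:3,3]=s["ee_pos"]; M=T@np.array(c["mount"])
    else:
        M=np.eye(4); a=np.array(c["attitude"]); M[:3,:3]=a if a.shape==(3,3) else q2R(a); M[:3,3]=c["eye"]
    c["M"]=M; c["f"]=f; return c
def rays(c,uv):
    uv=np.atleast_2d(np.asarray(uv,float)); d=np.c_[(uv[:,0]-c["cx"])/c["f"],(uv[:,1]-c["cy"])/c["f"],np.ones(len(uv))]
    return d@c["M"][:3,:3].T
def onplane(c,uv,z):
    d=rays(c,uv); o=c["M"][:3,3]; return o+d*((z-o[2])/d[:,2])[:,None]
def cloud(c):
    v,u=np.mgrid[0:400,0:640]; d=rays(c,np.c_[u.ravel(),v.ravel()])
    return (c["M"][:3,3]+d*c["depth"].reshape(-1,1)).reshape(400,640,3)
E
python3 - <<'E'
from h import *
ims=[]
for n in("scene","wrist"):
    c=cam(n); cv2.imwrite(f"pics/{n}1.png",c["image"]); print(n,c["cx"],c["cy"],c["f"],c["M"].round(3).tolist(), (c["depth"]>0).mean())
    np.save(f"{n}1.npy",c,allow_pickle=True)
print(bot.read_state())
E
```

```text
pics
scene 308.96651526574203 202.08972357790037 419.83501650355987 [[-0.416, 0.7, -0.58, 1249.448], [0.909, 0.318, -0.268, 359.937], [-0.003, -0.639, -0.769, 1010.237], [0.0, 0.0, 0.0, 1.0]] 0.99623828125
wrist 319.28577338729997 200.04087522758056 335.05777966238503 [[1.0, 0.001, -0.001, 550.329], [0.0, -0.955, -0.296, 76.182], [-0.001, 0.296, -0.955, 372.244], [0.0, 0.0, 0.0, 1.0]] 0.99590234375
{'clock': 0.1, 'joint_positions': array([-6.65783990e-02,  3.00388219e-01,  1.52153053e+00,  9.44066329e-06,
        1.32073064e+00, -6.66032238e-02]), 'qvel': array([ 0.00076964, -0.00051931, -0.0009514 , -0.00058529, -0.00087632,
       -0.00081892]), 'effort': array([ 5.41233840e-04, -5.44380498e+01, -3.62372375e+01, -1.11349805e-04,
        3.02289474e-03, -1.80062301e-05]), 'ee_pos': array([5.49798571e+02, 2.44478264e-02, 2.49788161e+02]), 'tool_rot': array([ 7.07134769e-01, -7.07078595e-01,  3.64618401e-04,  3.80516784e-04]), 'ft_force': array([ 0.42063312, -0.24227919,  0.19848585]), 'moment': array([ 0.02456155, -0.03948913, -0.00594764]), 'grip_width': 85.48997675129348}
```

View pics/scene1.png

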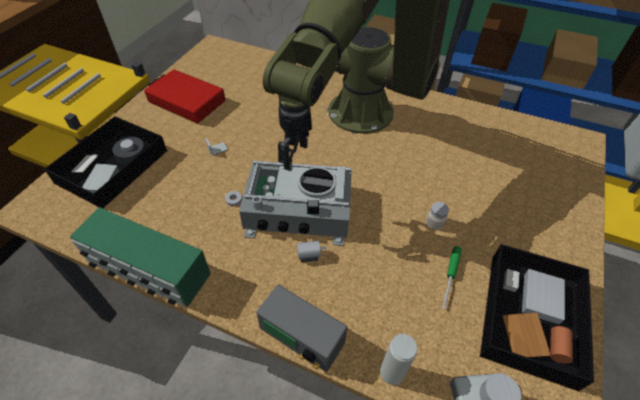

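View pics/wrist1.png

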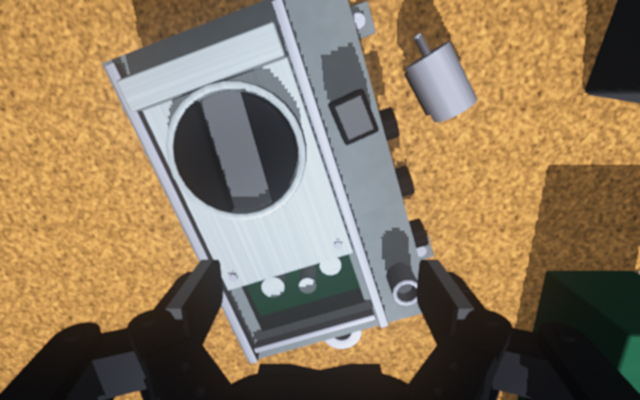

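The wrist picture shows the unit turned about 20°. The bar is at the top near (205,70), the cap is centred near (237,148) with its slot visible, and the open gap is near (300,290). The shoulder parts are at (353,117) and (403,285). Next I measure from the depth data.

```bash
cat > meas.py <<'E'
from h import *
def measure(c,name):
    P=cloud(c); x=c["image"].astype(int); g=x.max(2); Z=P[...,2]
    reg=(P[...,0]>350)&(P[...,0]<680)&(np.abs(P[...,1])<320)
    def comp(m):
        n,l,s,_=cv2.connectedComponentsWithStats(m.astype(np.uint8)); return l==1+np.argmax(s[1:,4])
    # cap black
    m=reg&(Z>98)&(Z<122)&(g<70); m=comp(m)
    return P,Z,g,reg
E
python3 - <<'E'
from h import *
c=np.load("wrist1.npy",allow_pickle=True).item()
P=cloud(c); Z=P[...,2]; g=c["image"].max(2)
for uv in [(205,75),(190,150),(280,150),(237,150),(275,250),(275,80),(120,200),(360,200),(340,200),(300,340),(353,117),(403,285),(600,250)]:
    print(uv,P[uv[1],uv[0]].round(1),c["image"][uv[1],uv[0]])
vis=np.clip((Z-70)*5,0,255).astype(np.uint8)
cv2.imwrite("pics/z1.png",np.vstack([cv2.applyColorMap(vis,cv2.COLORMAP_JET)]))
E
```

```text
(205, 75) [465.9  91.1 109.7] [219 209 198]
(190, 150) [448.7  35.9 110. ] [46 43 46]
(280, 150) [519.3  36.1 110.5] [51 46 44]
(237, 150) [481.8  33.7  94.9] [127 119 114]
(275, 250) [509.3 -58.9  91.5] [228 219 208]
(275, 80) [515.1  88.4  92.4] [140 132 124]
(120, 200) [316.4 -40.   -2.6] [ 92 161 213]
(360, 200) [586.7 -13.   83.9] [169 159 149]
(340, 200) [568.   -9.8  94.5] [236 223 216]
(300, 340) [ 530.9 -156.2   94.1] [204 190 183]
(353, 117) [574.9  61.6 118.4] [136 128 124]
(403, 285) [627.  -89.4 101.2] [159 145 141]
(600, 250) [ 8.922e+02 -1.026e+02 -3.000e-01] [ 51  91 125]
```

View pics/z1.png

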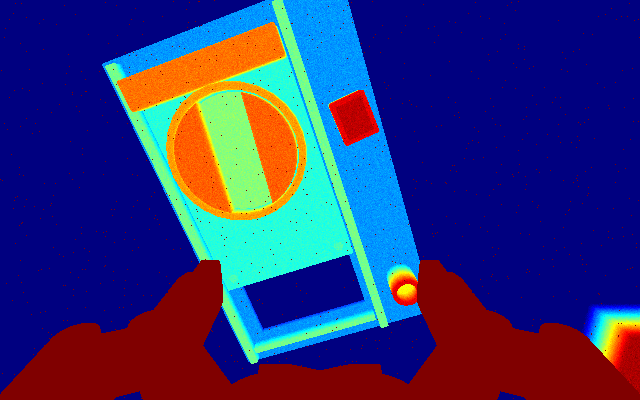

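The height map is clean. The bar (orange) spans (118,108) to (285,25), the lock is centred at about (237,150), and the rails and stop show in green. Now I fit them.

```bash
cat > meas.py <<'E'
from h import *
def lab(m,i): return m
def measure(c):
    P=cloud(c); Z=P[...,2]
    out={}
    hi=((Z>103)&(Z<114)&(P[...,0]>350)&(P[...,0]<700)).astype(np.uint8)
    hi=cv2.morphologyEx(hi,cv2.MORPH_OPEN,np.ones((3,3)))
    n,l,s,ct=cv2.connectedComponentsWithStats(hi)
    for k in range(1,n):
        if s[k,4]<800: continue
        pts=P[l==k][:,:2].astype(np.float32)
        r=cv2.minAreaRect(pts); cc=cv2.minEnclosingCircle(pts)
        print("comp",k,s[k,4],ct[k].round(0),"z",np.median(P[l==k][:,2]).round(1),"rect",np.round(r[0],1),np.round(r[1],1),round(r[2],2),"circ",np.round(cc[0],1),round(cc[1],1))
    return P,l
def slot(P,ctr,rad=44):
    d=P[...,:2]-ctr; m=(np.hypot(d[...,0],d[...,1])<rad)
    f=m&(P[...,2]<103)&(P[...,2]>90)
    q=P[f][:,:2]; r=cv2.minAreaRect(q.astype(np.float32)); w,v=np.linalg.eigh(np.cov(q.T)); a=v[:,1]
    a=a*np.sign(a[1]); print("slot centroid",q.mean(0).round(1),"dir deg from +x",np.degrees(np.arctan2(a[1],a[0])).round(2),"sd",np.sqrt(w).round(1))
    return np.arctan2(a[1],a[0])
E
python3 - <<'E'
from meas import *
c=np.load("wrist1.npy",allow_pickle=True).item()
P,l=measure(c)
slot(P,np.array([485,35.]))
# rails: 94-98 height
Z=P[...,2]
m=((Z>93.5)&(Z<99)&(P[...,0]>350)&(P[...,0]<700)).astype(np.uint8)
uv=np.argwhere(m)
for v in (20,60,100,140,180,220,260,300):
    r=np.where(m[v,270:400])[0]+270
    if len(r): u=int(np.median(r[r>280+ (v-20)*0.25])) if (r>280+(v-20)*.25).any() else 0; print(v,u,P[v,u].round(1))
E
```

```text
comp 1 15816 [223. 119.] z 109.1 rect [479.7  43.5] [125.7 135.5] 18.73 circ [475.1  56.4] 81.7
slot centroid [480.2  35.8] dir deg from +x 103.07 sd [10.1 24.6]
20 284 [523.7 130.5  94.1]
60 296 [532.2 102.7  95.9]
100 310 [542.6  73.4  95. ]
140 322 [552.2  42.   95.5]
180 335 [563.4   8.3  95.3]
220 349 [576.3 -28.2  94.5]
260 362 [589.3 -67.5  94.3]
300 376 [ 604.3 -109.7   94.7]
```

```bash
cat >> h.py <<'E'
YAW=np.radians(18.65)
ex=np.array([np.cos(YAW),np.sin(YAW)]); ey=np.array([-ex[1],ex[0]])
def down(deg):
    q=(R.from_euler('z',deg,degrees=True)*R.from_euler('x',-90,degrees=True)).as_quat(); return [q[3],q[0],q[1],q[2]]
E
python3 - <<'E'
from h import *
c=np.load("wrist1.npy",allow_pickle=True).item(); P=cloud(c); Z=P[...,2]
rc=np.array([479.7,43.5]); d=P[...,:2]-rc; X=d@ex; Y=d@ey   # rc is unit (-20, 2+s)
near=(np.abs(X)<150)&(np.abs(Y)<260)
m=near&(Z>81)&(Z<89); print("top Y",np.percentile(Y[m],[.1,.5,99.5,99.9]).round(1),"X",np.percentile(X[m],[.1,.5,99.5,99.9]).round(1))
m=near&(Z>93.5)&(Z<99)&(np.abs(X)<55)&(Y<-80); print("stop Y",np.percentile(Y[m],[1,5,50,95,99]).round(1))
m=near&(Z>90)&(Z<94)&(np.abs(X)<50)&(Y<-60); print("cover front Y",np.percentile(Y[m],[0.5,2,5]).round(1))
m=near&(Z>93)&(Z<99);h=np.histogram(X[m&(Y>-60)&(Y<60)],np.arange(-110,111,4));print([(a,n) for n,a in zip(*h) if n>30])
print(bot.tip_reach)
for p,a in [((450,130),18.65),((500,0),103),((500,0),0)]:
    j=bot.ik([*p,120],down(a)); print(None if j is None else np.round(j,2))
E
```

```text
top Y [-222.1 -221.2   87.6   88. ] X [-80.5 -80.  119.3 119.7]
stop Y [-205.8 -205.3 -202.2 -199.5 -121. ]
cover front Y [-200.8 -200.1 -131.4]
[(np.int64(-74), np.int64(458)), (np.int64(-70), np.int64(606)), (np.int64(-66), np.int64(237)), (np.int64(-22), np.int64(210)), (np.int64(-18), np.int64(470)), (np.int64(-14), np.int64(552)), (np.int64(-10), np.int64(560)), (np.int64(-6), np.int64(554)), (np.int64(-2), np.int64(582)), (np.int64(2), np.int64(553)), (np.int64(6), np.int64(565)), (np.int64(10), np.int64(482)), (np.int64(14), np.int64(230)), (np.int64(46), np.int64(40)), (np.int64(50), np.int64(33)), (np.int64(62), np.int64(252)), (np.int64(66), np.int64(766)), (np.int64(70), np.int64(536))]
19.0
[ 0.2   0.28  1.88  0.    0.98 -0.12]
[-0.07  0.34  1.79  0.    1.   -1.87]
[-0.07  0.34  1.79  0.    1.   -0.07]
```

```bash
cat >> h.py <<'E'
U=np.array([479.7,43.5])+20*ex-66.9*ey
def W(x,y,z): return [*(U+x*ex+y*ey),z]
E
python3 - <<'E'
from h import *
bot.move_gripper(50)
bot.move_to(W(-20,81+65+22,190),down(np.degrees(YAW)))
s=bot.read_state(); print(bot.tip_reach,s["grip_width"],s["ee_pos"],s["clock"],s["ft_force"])
c=cam("wrist"); cv2.imwrite("pics/w2.png",c["image"]); np.save("w2.npy",c,allow_pickle=True)
P=cloud(c); T=q2R(s["tool_rot"]); L=(P-s["ee_pos"])@T
m=(np.abs(L[...,0])<70)&(np.abs(L[...,2])<40)&(L[...,1]<45)&(c["depth"]>0)
for lo,hi in((-70,0),(0,70)):
    q=L[m&(L[...,0]>lo)&(L[...,0]<hi)]; q=q[q[:,1]>-40]; print(np.percentile(q[:,1],[50,95,99,99.8]).round(1)); t=q[q[:,1]>np.percentile(q[:,1],99.5)-15]; print("x",np.percentile(t[:,0],[1,99]).round(1),"z",np.percentile(t[:,2],[1,99]).round(1))
E
```

```text
19.0 50.03514106986395 [448.36091847 138.88196246 190.74679443] 1.3 [ 0.06359908 -0.45249548 -0.50395744]
[-33.7   5.6  12.4  16. ]
x [-37.5 -24.1] z [-10.2  11.7]
[-33.5   5.6  12.6  15.9]
x [25.5 39. ] z [-9.9 11.7]
```

View pics/w2.png

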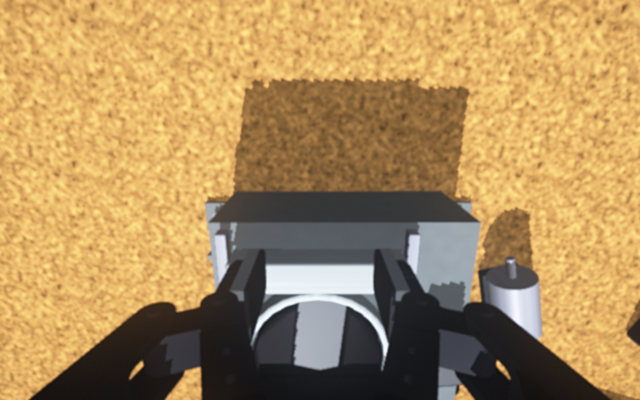

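The picture shows the hand squared up with the unit, the fingertips straddling the line of the bar, and the bar ahead. At this opening the tips reach about 16 mm past the TCP. Now I push.

```bash
python3 - <<'E'
from h import *
def uc(): 
    s=bot.read_state(); d=s["ee_pos"][:2]-U; return (d@ex).round(1),(d@ey).round(1),s["ee_pos"][2].round(1),s["ft_force"].round(1),round(s["clock"],2)
bot.servo_line(W(-20,168,111),speed=80); print(uc())
print(bot.servo_line(W(-20,95,111),speed=50,until_force=40)); print(uc())
print(bot.servo_line(W(-20,73,111),speed=20,until_force=22)); print(uc())
E
```

```text
(np.float64(-19.7), np.float64(168.0), np.float64(111.4), array([0.2, 0. , 0. ]), 2.49)
False
(np.float64(-20.0), np.float64(94.8), np.float64(111.0), array([-0.9,  4.6,  0.9]), 4.1)
True
(np.float64(-20.1), np.float64(80.8), np.float64(110.8), array([-0.5,  6.4,  3.5]), 4.87)
```

```bash
python3 - <<'E'
from meas import *
def uc(): 
    s=bot.read_state(); d=s["ee_pos"][:2]-U; return (d@ex).round(1),(d@ey).round(1),s["ee_pos"][2].round(1),s["ft_force"].round(1),round(s["clock"],2)
print(bot.servo_line(W(-20,72,111),speed=20,until_force=30)); print(uc())
bot.servo_line(W(-20,95,111),speed=80)
bot.servo_line(W(-20,95,230),speed=200)
bot.move_to(W(-20,-10,230),down(103))
c=cam("wrist"); cv2.imwrite("pics/w3.png",c["image"]); np.save("w3.npy",c,allow_pickle=True); print(uc())
P,l=measure(c); slot(P,np.array(W(-20,-10,0)[:2])); print("expected lock",W(-20,-10,0))
E
```

```text
True
(np.float64(-20.1), np.float64(80.8), np.float64(110.8), array([-0.9,  5.2,  4.4]), 5.13)
(np.float64(-20.0), np.float64(-9.8), np.float64(229.7), array([-0.8, -0.8,  0.4]), 7.72)
comp 1 11602 [358. 199.] z 108.8 rect [500.3 -17.4] [125.6 135.9] 19.1 circ [495.1  -5. ] 81.4
comp 2 3691 [319. 159.] z 109.9 rect [471.6 -36.4] [30.4 87.5] 12.8 circ [485.6 -33.2] 43.8
slot centroid [506.4 -29. ] dir deg from +x 103.11 sd [10.1 24.7]
expected lock [np.float64(504.29156429430304), np.float64(-29.361958287978794), 0]
```

View pics/w3.png

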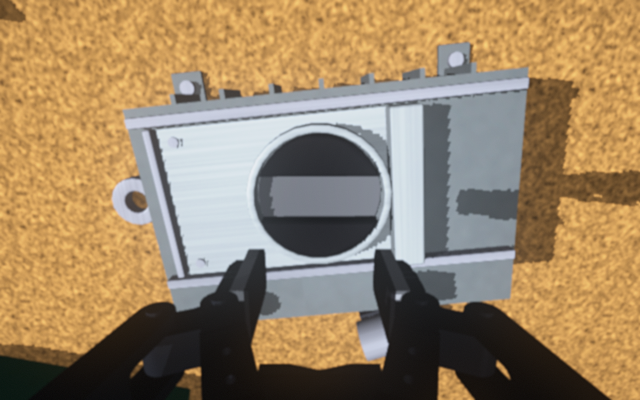

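The cover sits against its stop, and the bar and collar are at the expected shut positions to about 0.6 mm. The slot is horizontal in the image at (325,195), parallel to the jaw direction. Next I go into the slot.

```bash
cat > turn.py <<'E'
from h import *
def st(): 
    s=bot.read_state(); d=s["ee_pos"][:2]-U; return (d@ex).round(1),(d@ey).round(1),s["ee_pos"][2].round(1),s["ft_force"].round(1),s["moment"].round(2),round(s["clock"],2)
E
python3 - <<'E'
from turn import *
p=W(-20,-10,0)[:2]
bot.servo_line([*p,135],attitude=down(103),speed=200)
print(bot.servo_line([*p,116],speed=40,until_force=12),st())
for a in (97,91,85,80,75,70):
    bot.move_to([*p,116],down(a)); print(a,st())
E
```

```text
False (np.float64(-20.0), np.float64(-10.0), np.float64(116.0), array([0.1, 0.2, 0.7]), array([-0.07,  0.08, -0.02]), 8.97)
97 (np.float64(-19.9), np.float64(-10.0), np.float64(116.2), array([-0.6,  0.1, -0.6]), array([-0.07,  0.01, -0.03]), 9.22)
91 (np.float64(-20.0), np.float64(-10.0), np.float64(116.1), array([-0.5,  0. ,  0.3]), array([-0.01, -0.01, -0.03]), 9.47)
85 (np.float64(-20.0), np.float64(-10.0), np.float64(116.0), array([-0.7,  0.3,  0.4]), array([0.04, 0.17, 0.04]), 9.72)
80 (np.float64(-20.0), np.float64(-10.0), np.float64(116.0), array([-2.7, -0.7, -0.1]), array([0.01, 0.33, 0.04]), 9.97)
75 (np.float64(-20.0), np.float64(-10.1), np.float64(116.0), array([-2.7, -0.4,  1.4]), array([-0.03,  0.34,  0.11]), 10.22)
70 (np.float64(-20.0), np.float64(-10.1), np.float64(116.0), array([-2.1,  0.3,  0.5]), array([-0.03,  0.35,  0.01]), 10.47)
```

```bash
python3 - <<'E'
from turn import *
p=W(-20,-10,0)[:2]
mz=0
for a in list(range(64,15,-6))+list(np.arange(14,-8,-1.5)):
    bot.move_to([*p,116],down(a)); s=st(); mz=s[4][2]
    if a<30 or abs(mz)>.4: print(a,s)
    if abs(mz)>1.0: break
E
```

```text
28 (np.float64(-19.9), np.float64(-10.1), np.float64(116.0), array([-0.7, -0. , -0.9]), array([0.03, 0.22, 0.03]), 12.22)
22 (np.float64(-19.9), np.float64(-10.2), np.float64(116.1), array([ 0.2,  0.3, -0.3]), array([0.04, 0.15, 0.04]), 12.47)
16 (np.float64(-19.9), np.float64(-10.2), np.float64(116.1), array([-0.6, -1.2, -0.6]), array([0.03, 0.03, 0.02]), 12.72)
14.0 (np.float64(-19.9), np.float64(-10.0), np.float64(116.1), array([-0. ,  1.4,  0.6]), array([ 0.29, -0.01,  0.03]), 12.97)
12.5 (np.float64(-19.9), np.float64(-10.1), np.float64(116.1), array([-0.3,  1.1,  1.3]), array([ 0.22, -0.08,  0.08]), 13.22)
11.0 (np.float64(-20.0), np.float64(-10.1), np.float64(116.0), array([-0. ,  1.2,  0.3]), array([ 0.17, -0.12,  0.06]), 13.47)
9.5 (np.float64(-20.0), np.float64(-10.1), np.float64(116.0), array([0.1, 0.7, 0.1]), array([ 0.02, -0.07, -0.  ]), 13.72)
8.0 (np.float64(-20.0), np.float64(-10.1), np.float64(116.0), array([ 0.8, -0.1, -0.2]), array([-0.02, -0.13,  0.04]), 13.97)
6.5 (np.float64(-20.0), np.float64(-10.1), np.float64(116.0), array([ 0.3, -1.4,  0.5]), array([-0.06, -0.1 ,  0.05]), 14.22)
5.0 (np.float64(-20.0), np.float64(-10.0), np.float64(116.0), array([ 1.4, -0.3,  1.3]), array([-0.09, -0.11,  0.05]), 14.47)
3.5 (np.float64(-20.0), np.float64(-10.1), np.float64(116.0), array([ 0.3, -1.5,  0.6]), array([-0.29, -0.15,  0.74]), 14.72)
2.0 (np.float64(-20.0), np.float64(-10.1), np.float64(116.1), array([ 0.8, -3. ,  0.5]), array([-0.42, -0.11,  2.14]), 14.97)
```

The turning moment jumped to 2.1 N m, so the cap is at its stop. I back off within the slack, lift, and check.

```bash
python3 - <<'E'
from turn import *
from meas import *
p=W(-20,-10,0)[:2]
bot.move_to([*p,116],down(12)); print(st())
bot.servo_line([*p,135],speed=60); 
bot.servo_line([*p,240],speed=200); bot.move_to([*(np.array(p)-60*ey),260],down(18.65)); print(st())
c=cam("wrist"); cv2.imwrite("pics/w4.png",c["image"])
P,l=measure(c); a=slot(P,np.array(p)); print("cap rad",np.pi/2-(a-YAW) if a<np.pi/2 and a-YAW>.8 else np.pi/2-(a-YAW), "slot vs unit x deg",np.degrees(a-YAW))
E
```

```text
(np.float64(-20.1), np.float64(-9.9), np.float64(115.9), array([ 0.7, -0.5,  0.1]), array([-0.02,  0.01,  0.02]), 15.27)
(np.float64(-20.5), np.float64(-70.6), np.float64(258.3), array([-0.4,  0.2,  0.5]), array([-0.02,  0.02, -0.03]), 16.77)
comp 1 16311 [319.  76.] z 109.1 rect [500.  -18.3] [126.  135.4] 18.4 circ [495.6  -5.2] 81.7
slot centroid [504.4 -29.6] dir deg from +x 18.48 sd [10.5 24.7]
cap rad 1.5737714376317853 slot vs unit x deg -0.17046129453735204
```

View pics/w4.png

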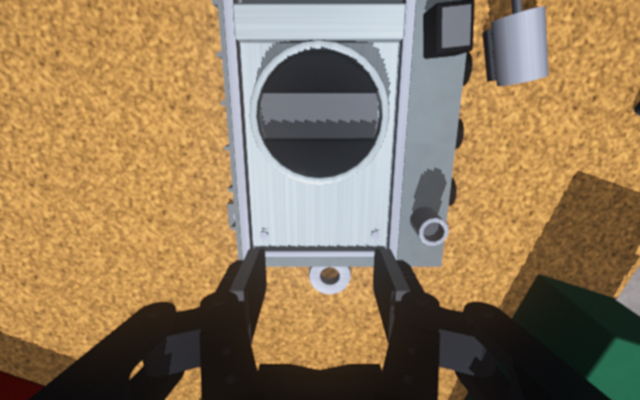

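The slot now lies along unit x at (320,115), the cover is against its stop, and the relay (455,27), socket (432,230), bearing (330,275) and motor (520,45) are all standing in place. The hand is clear, so I hand the job in.

```bash
python3 -c "
from rig import bot
print(bot.finish_job())"
```

```text
the job is handed in; nothing more can be done
None
```

The cover is shut and locked, and I handed the job in at about 17 s on the robot's clock with the hand lifted clear.

- **Cover:** I pushed it from about 65 mm open by the outer face of its bar. It stopped at the expected shut position, and a second push did not move it. The camera put the cover within about 0.6 mm of shut, which is within measurement error.
- **Lock:** I set the fingertips in the slot and turned it clockwise until the turning moment jumped to 2.1 N m at the stop. The camera afterwards read 1.574 rad against a nominal 1.571.
- **Loose parts:** In the last picture the relay, socket, bearing and motor are standing and look undisturbed. I did not look again at the driver, jar and bracket, but the arm never worked near them.

No check failed. The short force peaks that stopped the pushes were gone by the next reading, which was only about 5–6 N, so the evidence that the cover is shut rests on its position and the final picture.

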